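# Start the recessed quarter-turn screw in the fixture block

## Robot

A 7-joint arm with a two-finger parallel gripper is mounted at the origin on a cart in front of the work surface, level with it; the furniture and walls round the work are solid. World frame = base frame: x ahead of the robot, y to its left, z up, the work surface at z = 0. Lengths are in m, angles in degrees, forces in N, time in s.
With the tool pointing down it reaches from about 0.425 to 0.825 m from the base axis. Payload 3.6 kg.
Tool frame: the origin (TCP) lies midway between the tips of the shut fingers; the grasp point (between the pads) lies 19 mm behind it; z points along the fingers, y is the direction in which the jaws open and shut (so a half turn about z gives the same grasp; the last joint's range is limited). The gripper opens to 93 mm and grips with 3 to 60 N. Pads are 15 mm wide; open, the fingers measure 128 mm over their backs; the gripper's body (75 mm by 188 mm) begins 65 mm behind the grasp point.
Start: joints at [75.602, 35.231, -0.722, 81.555, 0.464, 63.22, -2.315], TCP at [0.145, -0.634, 0.219] pointing down, gripper open.
Joint ranges: [-178.69, 178.69], [-17.37, 117.87], [-77.05, 75.6], [15.02, 138.74], [-78.02, 258.01], [0.78, 113.62], [-162.83, 162.83]. Speed limits (degrees/s): [159.86, 159.86, 180, 180, 180, 180, 180].

## Interface

Orientations are given as [roll, pitch, yaw] about the fixed x, y, z axes, in that order (R = Rz(yaw) Ry(pitch) Rx(roll)).
In Python, from rig import r gives the robot as it stands.
- The arm moves only by the tool play_rows, never from a script. Its argument "steps" is one flat list of numbers, 5 for each row, row after row: the finger opening in m, from 0 to 0.093, then the shift along the world's x, y, z in m, then the turn about the world's z in degrees. A call has 1 to 12 rows; each row shifts and turns the commanded pose from where the row before left it; what a row does not reach is not made up. A row lasts 1/10 s, in which the tool goes at most 50 mm and 8.59 degrees, less where a joint would pass 70% of its speed; a pose out of reach is approached as far as the arm can. A call is refused whole if a number of a shift passes 0.05 or a number of a turn 8.59, either way. A call with a gripper value outside its range is refused whole. The fingers move at their own pace and stop on an object; the grip force is fixed at half the most. Time passes only in rows, so rows that do not move let the fingers close. It gives the time, the measured TCP pose, the force and the opening at its end, in the units of the state.
- r.get_state(): the state, without advancing time (a new reading comes with each control period).
- r.snapshot(name): name is "scene" or "side" or "wrist"; returns (picture, depth): 420x560x3 uint8, red, green, blue; 420x560 float32, m along the optical axis (not along the pixel's ray), 0 where there is no reading.
- r.camera_params(name): a dict with "vfov" (degrees; the focal length in pixels is half the picture's height over the tangent of half this angle, whatever the lens; pixels are square), "cx", "cy" (the principal point, pixels), "position" and "rotation" of the camera in the world. Camera axes: x right, y down, z forward; pixel columns grow to the right and rows downward; lengths in m; the calibration is good to about 2 mm. A picture is of the moment at which its call begins: read the wrist's pose just before it. camera_params takes no time and is no camera call; for the wrist camera it gives the pose at the moment of the call.
- r.job_done(): hands the job in, once; it reports no verdict.
The state is a dict: "t": time; "joints": joint angles; "joint_vel": joint speeds; "tau": joint torques, N m; "tcp_pos": TCP position; "tcp_rot": TCP orientation; "contact_force": force on the tool from outside, world axes, zero at the start; "wrist_torque": the same for the moment, N m; "grip_width": finger opening in m.
Only numpy, scipy, OpenCV 4.12 (cv2) and the standard library are available. Lean on these libraries where they do the work, as an engineer would, in place of code of your own. Each camera call takes 0.05 s, during which the arm holds its last target.

## Task

Two quarter-turn screws stand in the wooden stand. Take the long one by its flat head, lower it upright into the deep well of the metal fixture block with its head in line with the two dark lines beside the mouth, until its foot has gone through the slot right down to the bottom without being forced, and start it with about a quarter turn clockwise (seen from above). Leave it standing there, and leave the short screw in the stand.

Things in the scene. Friction and masses are not known exactly. Their poses are not given: they have to be found in the camera images.
- long_screw: Long quarter-turn screw, steel, 144 mm tall, 0.1-0.2 kg. Origin: centre of the foot's underside; z up the shank, x along foot and head (a half turn about z changes nothing). Foot 26 (x) x 8 x 10 mm; shank 12 mm thick; collar 28 mm wide at z 50 to 68 mm; flat dark head 46 (x) x 14 (y) mm at z 110 to 144 mm, gripped across its 14 mm. Starts upright in a slot of the stand, x along the stand's x.
- short_screw: Short quarter-turn screw, a bystander: like the long one but 110 mm tall (head at z = 76 to 110 mm). It stands in the other slot of the stand; which slot is which varies.
- screw_stand: Fixed wooden stand, 160 mm (x) by 55 mm (y), 44 mm high. Origin: centre of its underside, z up. Two slots, 30 mm (x) by 15 mm (y), at x = -42 and +42 mm, floor at z = 8 mm, on which the screws stand.
- well_block: Fixed metal fixture block, 100 (x) x 80 (y) mm, 80 mm high. Origin: centre of its underside, z up. In its middle a vertical round well 34 mm wide, with a funnel-shaped guide bush on top (rim at z = 94 mm, 52 mm wide inside). At z = 38 to 30 mm in the well a slot, 34 mm long (x) and 16 mm wide (y). Two dark lines on the top face beside the mouth, at x = +40 and -40 mm, mark the slot's direction, x.
- well_floor (a point): Centre of the well's floor, 12 mm above the block's underside, axes as the block's. The foot rests here after passing the slot, which it does when the screw's x is within about 15 degrees of the block's x, either way round. Below the slot the foot turns easily clockwise from above (yaw decreasing) by 90 to 105 degrees to a stop, not anticlockwise, and is then caught under the slot's edges.
Things that resemble listed ones, but are neither listed nor needed, are in the scene too. What is shaped like the long_screw but purple or red is not meant.

How it is judged:
By the outcome, as a careful person would: the job done as asked, in the order asked, and still so for the second after the job is handed in, with the robot touching nothing.
It also fails if it takes over 58 s, if anything falls off the work surface, if the arm or the gripper's body presses on something with over 40 N, if the wrist force passes 120 N, or if a joint passes its speed limit or range.

## Working session

There is one attempt and no reset: what is moved stays moved. The work goes in short steps, Python scripts to look and compute and a tool call to move; the robot and the scene stay as the last step left them, time stands still between calls to the robot, and variables do not carry over. Pictures are saved under pics/ and viewed, and the job is handed in when it is done.

Besides the shell and the picture viewer there is one more tool, called after "Request:" as name(argument=value, ...), one argument or row to a line, values as JSON. play_rows: Moves the arm, as the interface text tells. Its arguments: {"type":"object","properties":{"steps":{"type":"array"}},"required":["steps"]}

```bash
mkdir -p pics; ls
cat > h.py <<'E'
import numpy as np,cv2
from rig import r
def snap(n,f):
    p=r.camera_params(n); a,d=r.snapshot(n)
    cv2.imwrite(f'pics/{f}.png',a[:,:,::-1]); np.savez(f'pics/{f}.npz',a=a,d=d,p=np.array(p['position']),R=np.array(p['rotation']),v=p['vfov'],cx=p['cx'],cy=p['cy'])
def load(f): return np.load(f'pics/{f}.npz')
def ray(m,u,v):
    f=210/np.tan(np.radians(m['v'])/2); c=np.array([(u-m['cx'])/f,(v-m['cy'])/f,1.]); return m['R']@c
def onz(m,u,v,z):
    d=ray(m,u,v); return m['p']+d*(z-m['p'][2])/d[2]
def dep(m,u,v): return m['p']+ray(m,u,v)*m['d'][int(v),int(u)]
def tri(*obs):
    A=0;b=0
    for m,u,v in obs:
        d=ray(m,u,v); d=d/np.linalg.norm(d); P=np.eye(3)-np.outer(d,d); A=A+P;b=b+P@m['p']
    return np.linalg.solve(A,b)
E
python3 - <<'E'
from h import *
print(r.get_state())
for n in('scene','side','wrist'): print(n,r.camera_params(n)); snap(n,n+'0')
E
```

```text
pics
{'t': 0.0, 'joints': array([75.59860971, 35.29019168, -0.72240485, 81.6419878 ,  0.46494174,
       63.22009867, -2.31636423]), 'joint_vel': array([ 0.00602182,  0.0069659 ,  0.10623929, -0.15313776,  0.03680825,
       -0.03601029,  0.0120832 ]), 'tau': array([ 4.45013602e-04, -4.58931255e+01,  2.09168927e-01, -1.65744692e+01,
       -6.10202481e-02,  2.05456652e-02,  2.40822119e-04]), 'tcp_pos': array([ 0.14474482, -0.63285029,  0.21746671]), 'tcp_rot': array([-1.79850650e+02,  3.22555420e-03,  1.28852688e+01]), 'contact_force': array([-0.00470705, -1.09698495,  0.25791713]), 'wrist_torque': array([-0.02182573,  0.02711887, -0.00219616]), 'grip_width': 0.09296288884820075}
scene {'vfov': 47.64998527714555, 'cx': 271.5700682776648, 'cy': 205.75752395063316, 'position': array([ 0.04869608, -0.59715985,  0.53771836]), 'rotation': array([-1.21308534e+02,  1.05715416e-01, -3.37989823e+01])}
side {'vfov': 55.336882836670256, 'cx': 279.11927090736896, 'cy': 199.94259947044077, 'position': array([0.3651725 , 0.46981117, 0.78438543]), 'rotation': array([-150.90311976,   -0.24549377, -159.20084126])}
wrist {'vfov': 60.594596757236665, 'cx': 280.6693712828763, 'cy': 207.44482778602622, 'position': array([ 0.21587684, -0.61687538,  0.38334051]), 'rotation': array([ 1.64583905e+02,  1.39280167e-01, -7.71717543e+01])}
```

Run:
```python
s=open('h.py').read()
s=s.replace("def load(f): return np.load(f'pics/{f}.npz')","""from scipy.spatial.transform import Rotation as Ro
def load(f):
    m=dict(np.load(f'pics/{f}.npz')); m['R']=Ro.from_euler('xyz',m['R'],degrees=True).as_matrix(); return m""")
open('h.py','w').write(s)
```

```text
(no output)
```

View pics/scene0.png

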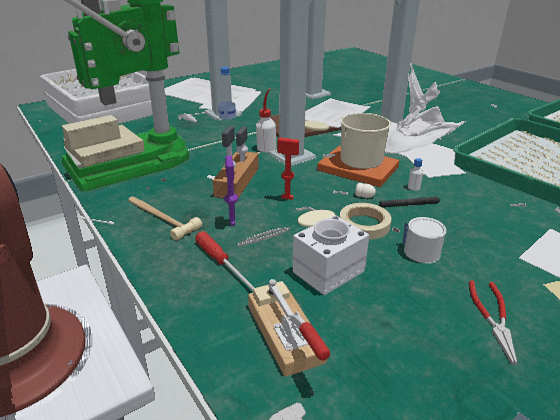

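View pics/side0.png

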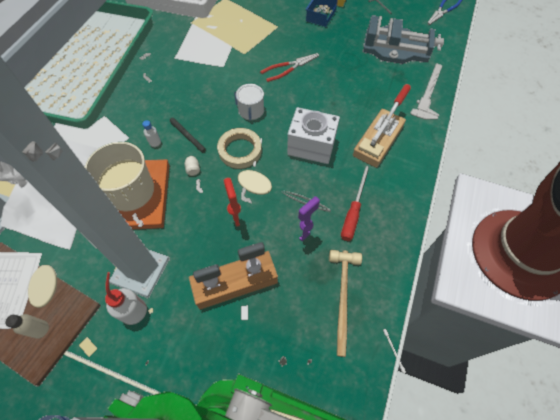

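View pics/wrist0.png

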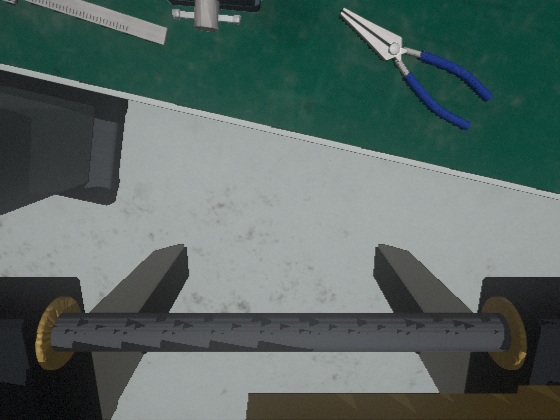

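Run:
```python
import cv2
a=cv2.imread('pics/side0.png'); cv2.imwrite('pics/side0a.png',cv2.resize(a[160:320,180:340],None,fx=3.75,fy=3.75,interpolation=2))
cv2.imwrite('pics/side0b.png',cv2.resize(a[90:190,270:360],None,fx=6,fy=6,interpolation=2))
a=cv2.imread('pics/scene0.png'); cv2.imwrite('pics/scene0a.png',cv2.resize(a[110:240,190:320],None,fx=4.5,fy=4.5,interpolation=2))
cv2.imwrite('pics/scene0b.png',cv2.resize(a[200:300,280:380],None,fx=6,fy=6,interpolation=2))
```

```text
(no output)
```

View pics/side0a.png

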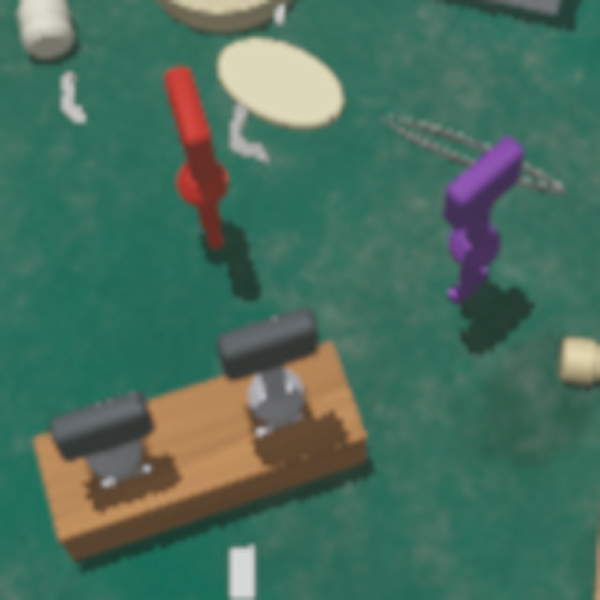

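View pics/side0b.png

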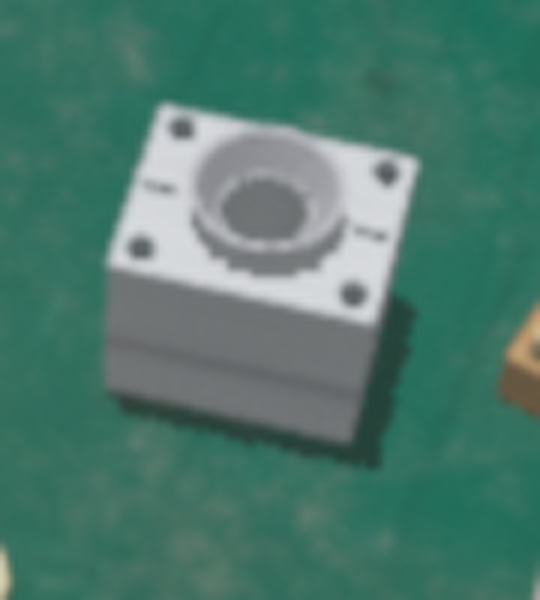

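View pics/scene0a.png

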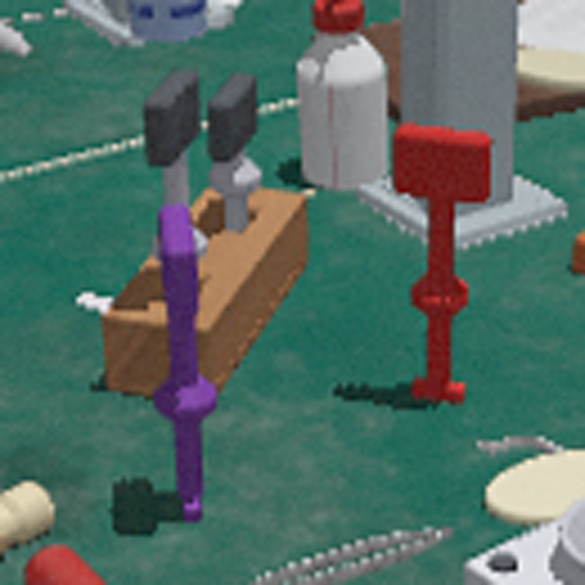

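View pics/scene0b.png

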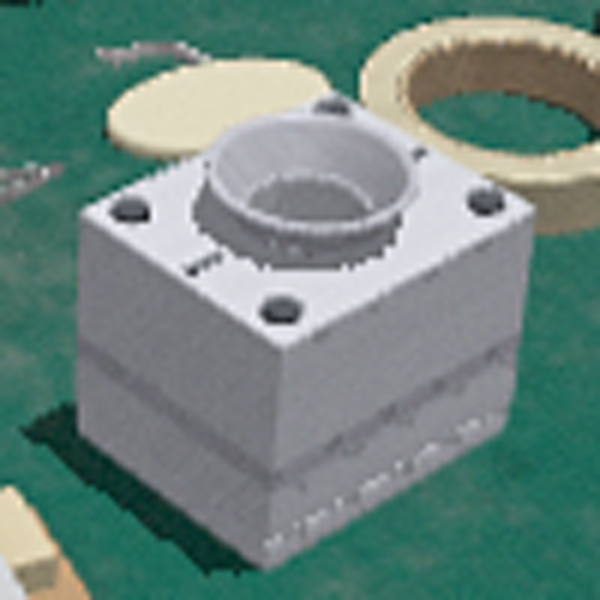

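Run:
```python
from h import *
m=load('side0');s=load('scene0')
def cloud(m,u0,u1,v0,v1):
    U,V=np.meshgrid(np.arange(u0,u1),np.arange(v0,v1)); f=210/np.tan(np.radians(m['v'])/2)
    D=m['d'][v0:v1,u0:u1]; c=np.stack([(U-m['cx'])/f,(V-m['cy'])/f,np.ones_like(D)],-1)*D[...,None]
    P=c@m['R'].T+m['p']; return P.reshape(-1,3)[D.ravel()>0], m['a'][v0:v1,u0:u1].reshape(-1,3)[D.ravel()>0]
for nm,mm,box in(('side',m,(180,340,230,320)),('scene',s,(215,265,110,170))):
    P,C=cloud(mm,*box)
    k=(C.max(1)<95)&(C.max(1).astype(int)-C.min(1)<20)&(P[:,2]>.07)&(P[:,2]<.2)
    Q=P[k]
    print(nm,k.sum())
    lab,cent=None,None
    import cv2
    _,lab,cent=cv2.kmeans(Q[:,:2].astype(np.float32),2,None,(3,50,1e-6),5,0)
    for i in(0,1):
        q=Q[lab.ravel()==i]; rect=cv2.minAreaRect(q[:,:2].astype(np.float32)); print(len(q),q.mean(0),np.percentile(q[:,2],[2,98]),rect)
# block
for nm,mm,box in(('side',m,(270,360,90,190)),('scene',s,(280,380,200,300))):
    P,C=cloud(mm,*box)
    for z0,z1 in((.07,.085),(.088,.1)):
        Q=P[(P[:,2]>z0)&(P[:,2]<z1)]; Q=Q[np.linalg.norm(Q-np.median(Q,0),axis=1)<.08];print(nm,len(Q),np.median(Q,0),cv2.minAreaRect(Q[:,:2].astype(np.float32)))
# lines, crop coords
g=lambda m,o,k,u,v,z:onz(m,o[0]+u/k,o[1]+v/k,z)
for nm,mm,o,L in(('side',m,(270,90),((160,188),(371,234))),('scene',s,(280,200),((205,263),(418,152)))):
    a,b=[g(mm,o,6,*p,.08) for p in L]; print(nm,a,b,(a+b)/2,np.linalg.norm(a-b),np.degrees(np.arctan2(*(b-a)[1::-1])))
A=[tri((m,270+p[0]/6,90+p[1]/6),(s,280+q[0]/6,200+q[1]/6)) for p,q in(((160,188),(418,152)),((371,234),(205,263)))]
print(A, sum(A)/2)
# purple/red
```

```text
side 373
189 [0.49648887 0.24916533 0.14044805] [0.11718664 0.15292265] ((0.4978574216365814, 0.24628384411334991), (0.044390998780727386, 0.010013415478169918), 39.039703369140625)
184 [0.55916909 0.30193883 0.10481665] [0.07597032 0.11908293] ((0.5618452429771423, 0.30004292726516724), (0.044610392302274704, 0.010766370221972466), 42.63127517700195)
scene 305
141 [0.55876198 0.29048457 0.10383552] [0.08792811 0.11866588] ((0.6126401424407959, 0.3386663496494293), (0.18295422196388245, 0.015143823809921741), 39.83147048950195)
164 [0.49157171 0.23309508 0.13746369] [0.12121239 0.15243121] ((0.4970227777957916, 0.23939725756645203), (0.04588354006409645, 0.013083468191325665), 36.301021575927734)
side 1044 [ 0.49452173 -0.09172535  0.08096541] ((0.4972169101238251, -0.10617151111364365), (0.10022387653589249, 0.08390631526708603), 5.306667327880859)
side 211 [ 0.49843925 -0.1185415   0.0935161 ] ((0.4971436858177185, -0.10636980831623077), (0.055779099464416504, 0.0604604072868824), 17.393949508666992)
scene 1569 [ 0.47742221 -0.12268036  0.08112075] ((0.49568992853164673, -0.10668015480041504), (0.10243470966815948, 0.08267077058553696), 5.458758354187012)
scene 350 [ 0.5017922  -0.10027018  0.09370851] ((0.49596408009529114, -0.10632374882698059), (0.05907712131738663, 0.05859044939279556), 77.82838439941406)
side [ 0.53670748 -0.10195903  0.08      ] [ 0.45595902 -0.1093916   0.08      ] [ 0.49633325 -0.10567532  0.08      ] 0.08108980668622176 -174.74097364187716
scene [ 0.45773882 -0.10989068  0.08      ] [ 0.5425888  -0.10125409  0.08      ] [ 0.50016381 -0.10557238  0.08      ] 0.08528839197744179 5.811928890549217
[array([ 0.53850381, -0.10276931,  0.08105044]), array([ 0.45672088, -0.10995497,  0.08000182])] [ 0.49761234 -0.10636214  0.08052613]
```

Request:
play_rows(
  steps=[0.093,0.025,0.025,0.01,4,0.093,0.025,0.025,0.01,4,0.093,0.025,0.025,0.01,4,0.093,0.025,0.025,0.01,4,0.093,0.025,0.025,0.01,4,0.093,0.025,0.025,0.01,4,0.093,0.025,0.025,0.01,4,0.093,0.025,0.025,0.01,4,0.093,0.025,0.025,0.01,4,0.093,0.025,0.025,0.01,4],
)

```text
t: 1.15
tcp_pos: [0.3955, -0.3824, 0.3188]
tcp_rot: [-180.0, 0.0, 53.0]
contact_force: [0.7, -0.3, -0.0]
grip_width: 0.0931
```

Run:
```python
from h import *
s=r.get_state(); print(s['joints'],s['tcp_pos'],s['tcp_rot'])
m=load('side0');s=load('scene0')
for nm,(mm,u,v) in dict(purpletop_side=(m,309,204),redtop=(m,231,187),ppt=(s,228,158),rt=(s,288,142)).items(): print(nm,dep(mm,u,v))
```

```text
[ 51.39165738  22.00554089 -14.32756135  88.72840762   5.66606597
  70.01436368  -0.83635334] [ 0.3955209  -0.38235901  0.31882908] [-1.79963872e+02  2.78010059e-03  5.30398724e+01]
purpletop_side [0.43506731 0.12557746 0.14666746]
redtop [0.58246428 0.14217948 0.14453614]
ppt [0.4360599  0.13203232 0.14476267]
rt [0.58155462 0.13912202 0.13947182]
```

Request:
play_rows(
  steps=[0.093,0.01,0.02,0,8,0.093,0.01,0.02,0,8,0.093,0.01,0.02,0,8,0.093,0.01,0.02,0,8,0.093,0.01,0.02,0,8,0.093,0.01,0.02,0,8,0.093,0.01,0.02,0,8,0.093,0.01,0.02,0,8,0.093,0.01,0.02,0,0,0.093,0.0,0.0,0,0],
)

```text
t: 2.15
tcp_pos: [0.486, -0.1999, 0.3187]
tcp_rot: [179.9, -0.1, 117.2]
contact_force: [0.9, -0.0, 0.3]
grip_width: 0.0929
```

Run:
```python
from h import *
s=r.get_state(); print(s['joints'],s['tcp_pos'],s['tcp_rot'])
snap('wrist','w1')
```

```text
[ 42.28866826  21.55709253 -32.300665    92.10561725  11.92748104
  69.83253171  34.91860117] [ 0.48596557 -0.19991686  0.31866109] [ 1.79910622e+02 -1.03335133e-01  1.17248680e+02]
```

View pics/w1.png

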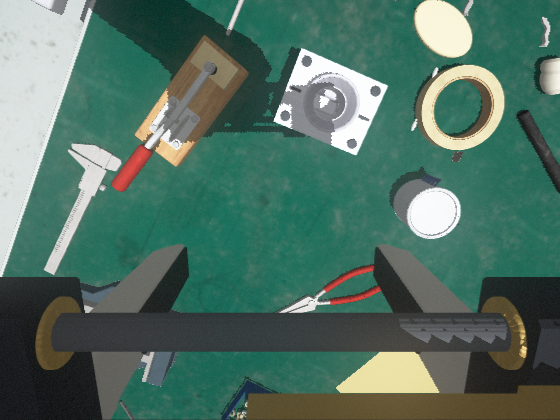

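Run:
```python
import cv2
a=cv2.imread('pics/w1.png'); cv2.imwrite('pics/w1a.png',cv2.resize(a[40:160,270:390],None,fx=5,fy=5,interpolation=2))
```

```text
(no output)
```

View pics/w1a.png

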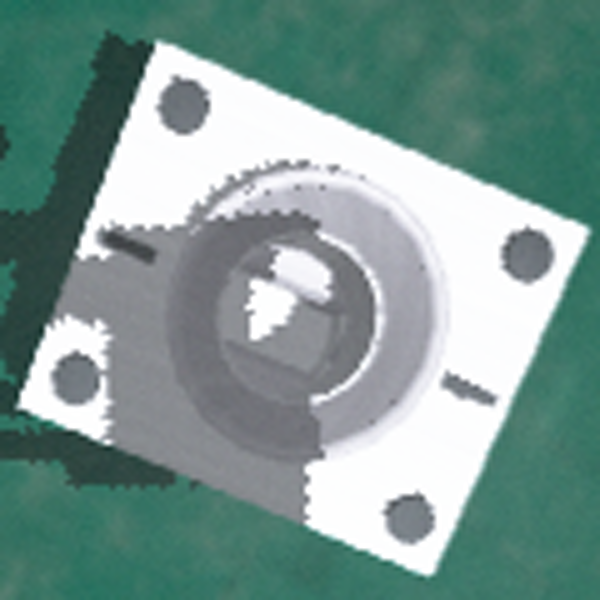

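Run:
```python
from h import *
m=load('w1')
g=lambda u,v,z=.08:onz(m,270+u/5,40+v/5,z)
a,b=g(127,248),g(470,390);print(a,b,(a+b)/2,np.linalg.norm(a-b),np.degrees(np.arctan2(*(a-b)[1::-1])))
c=[g(*p) for p in((155,40),(590,230),(432,577),(20,408))];print(sum(c)/4)
for i in range(4):
  d=c[i]-c[i-1];print(np.linalg.norm(d),np.degrees(np.arctan2(d[1],d[0])))
print('rim',g(306,315,.094)); print([dep(m,270+u/5,40+v/5) for u,v in((480,450),(300,480),(505,395))])
s0=load('side0')
print('tri',[tri((m,270+u/5,40+v/5),(s0,270+p/6,90+q/6)) for u,v,p,q in((127,248,371,234),(470,390,160,188))])
```

```text
[ 0.45676141 -0.10937434  0.08      ] [ 0.53722877 -0.10123359  0.08      ] [ 0.49699509 -0.10530397  0.08      ] 0.08087810003704848 -174.2231387048319
[ 0.49693824 -0.10525607  0.08      ]
0.07978907253138397 96.28768707043642
0.10078433337916276 5.329233005490421
0.07968106837083781 -84.67192638707212
0.09944810451467327 -174.61497344679836
rim [ 0.49602436 -0.10494973  0.094     ]
[array([ 0.54574765, -0.11129044,  0.08003521]), array([ 0.51365535, -0.13509748,  0.07982297]), array([ 0.54485943, -0.09854232,  0.0788044 ])]
tri [array([ 0.4563671 , -0.10942089,  0.07991001]), array([ 0.53677857, -0.10131685,  0.08083595])]
```

Request:
play_rows(
  steps=[0.093,0.005,0.033,0,0,0.093,0.005,0.033,0,0,0.093,0.005,0.033,0,0,0.093,0.005,0.033,0,0,0.093,0.005,0.033,0,0,0.093,0.005,0.033,0,0,0.093,0.005,0.033,0,0,0.093,0.005,0.033,0,0,0.093,0.005,0.033,0,0,0.093,0.005,0.033,0,0,0.093,0.0,0.0,0,0],
)

```text
t: 3.3
tcp_pos: [0.5346, 0.1303, 0.3185]
tcp_rot: [179.9, -0.2, 117.2]
contact_force: [-0.3, 0.3, 0.0]
grip_width: 0.0932
```

Run:
```python
from h import *
s=r.get_state(); print(s['joints'],s['tcp_pos'],s['tcp_rot'])
snap('wrist','w2')
s0=load('side0')
for p in ((137,270),(165,265),(120,290),(230,395),(200,400),(250,385)): print(p,dep(s0,*p))
```

```text
[  7.67472404  24.72596398 -36.16580769  88.35983794  14.89532715
  71.78405992  -3.42386535] [0.53457462 0.13026009 0.31851442] [ 1.79945737e+02 -1.56277071e-01  1.17224249e+02]
(137, 270) [0.69692044 0.33066465 0.07046504]
(165, 265) [0.67978035 0.28815663 0.0044379 ]
(120, 290) [0.68861398 0.37948314 0.10716208]
(230, 395) [0.45547678 0.45957898 0.02287764]
(200, 400) [0.4999072  0.48469126 0.02349804]
(250, 385) [0.42893058 0.43340393 0.03012977]
```

View pics/w2.png

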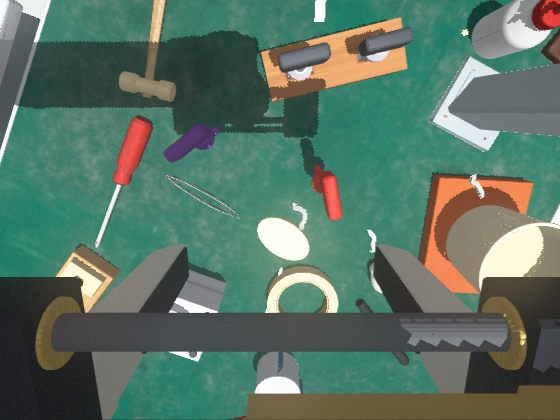

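Run:
```python
from h import *
a=cv2.imread('pics/w2.png'); cv2.imwrite('pics/w2a.png',cv2.resize(a[10:110,255:415],None,fx=5,fy=5,interpolation=2))
s=load('scene0')
for p in ((90,20),(110,60),(170,40),(105,90),(130,70),(155,130),(100,140)): print(p,dep(s,*p))
```

```text
(90, 20) [0.31836378 0.49017612 0.35315767]
(110, 60) [0.34555044 0.49202455 0.2662002 ]
(170, 40) [0.49672531 0.50491714 0.28854899]
(105, 90) [0.32634213 0.50669678 0.19786254]
(130, 70) [0.38580238 0.48934398 0.23844947]
(155, 130) [0.43407072 0.51566868 0.07206429]
(100, 140) [0.29049515 0.49547195 0.08656649]
```

View pics/w2a.png

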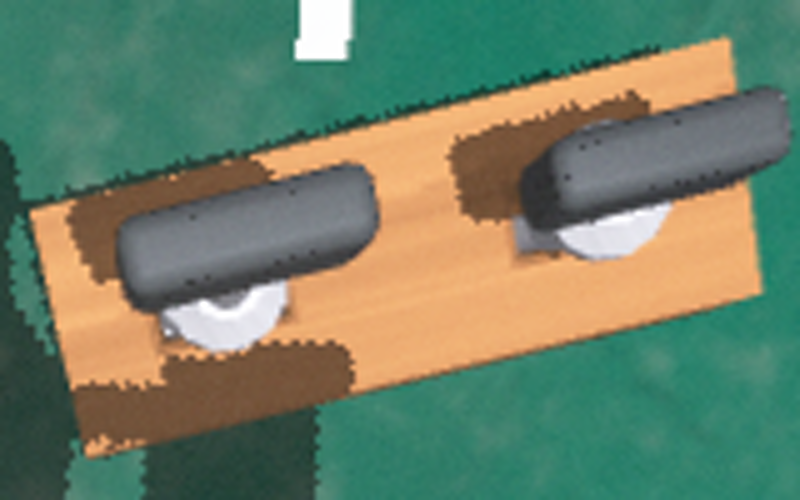

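Run:
```python
from h import *
m=load('w2'); s0=load('side0'); sc=load('scene0')
f=210/np.tan(np.radians(m['v'])/2)
def cl(u0,u1,v0,v1):
    return np.array([dep(m,u,v) for v in range(v0,v1) for u in range(u0,u1)]),np.array([m['a'][v,u] for v in range(v0,v1) for u in range(u0,u1)]).astype(int)
for box in((275,335,38,78),(358,415,25,60)):
    P,C=cl(*box); t=np.percentile(P[:,2],97); Q=P[(C.max(1)<125)&(np.ptp(C,axis=1)<25)&(P[:,2]>.09)]
    zt=np.percentile(Q[:,2],90); T=Q[(abs(Q[:,2]-zt)<.004)]
    print(zt,len(T),T.mean(0),cv2.minAreaRect(T[:,:2].astype(np.float32)))
# stand corners z=.044
c=[onz(m,255+u/5,10+v/5,.044) for u,v in((32,207),(730,38),(762,292),(88,457))]
print(c,sum(c)/4)
for i in range(4):
  d=c[i]-c[i-1];print(np.linalg.norm(d),np.degrees(np.arctan2(d[1],d[0])))
e=(c[1]-c[0]);e/=np.linalg.norm(e);print('slots',sum(c)/4-.042*e,sum(c)/4+.042*e)
```

```text
0.15174776958061909 432 [0.49772509 0.24471052 0.1504526 ] ((0.4978487491607666, 0.24461480975151062), (0.045593515038490295, 0.013623520731925964), 40.280357360839844)
0.11790962384847747 460 [0.56248696 0.29946408 0.11670414] ((0.5616461038589478, 0.29838743805885315), (0.045399442315101624, 0.01396036148071289), 39.4520378112793)
[array([0.45198306, 0.24216852, 0.044     ]), array([0.57446012, 0.34415924, 0.044     ]), array([0.60930478, 0.30258023, 0.044     ]), array([0.48788987, 0.19936189, 0.044     ])] [0.53090946 0.27206747 0.044     ]
0.05587223040656958 129.99039777989395
0.15938235456187375 39.785273464835754
0.0542490982100106 -50.03581705975442
0.15935998819162284 -139.63117434454932
slots [0.49863464 0.24519116 0.044     ] [0.56318427 0.29894378 0.044     ]
```

Request:
play_rows(
  steps=[0.093,-0.003,0.0095,0,8.55,0.093,-0.003,0.0095,0,8.55,0.093,-0.003,0.0095,0,8.55,0.093,-0.003,0.0095,0,8.55,0.093,-0.003,0.0095,0,8.55,0.093,-0.003,0.0095,0,8.55,0.093,-0.003,0.0095,0,8.55,0.093,-0.003,0.0095,0,8.55,0.093,-0.003,0.0095,0,8.55,0.093,-0.003,0.0095,0,8.55,0.093,-0.003,0.0095,0,8.55,0.093,-0.003,0.0095,0,8.55],
)

```text
t: 4.55
tcp_pos: [0.5003, 0.2372, 0.318]
tcp_rot: [-179.8, -0.1, -140.5]
contact_force: [0.5, 0.3, -1.0]
grip_width: 0.0933
```

Run:
```python
from h import *
s=r.get_state(); print(s['joints'],s['tcp_pos'],s['tcp_rot'])
```

```text
[  8.97687415  32.57041931 -62.54972492  87.4289412   29.38102971
  78.01607455  73.42276522] [0.50034309 0.23717542 0.3180445 ] [-1.79836596e+02 -1.02420023e-01 -1.40465876e+02]
```

Request:
play_rows(
  steps=[0.06,0,0,0,0,0.06,0,0,0,0,0.06,0,0,-0.015,0,0.06,0,0,-0.015,0,0.06,0,0,-0.015,0,0.06,0,0,-0.015,0,0.06,0,0,-0.015,0,0.06,0,0,-0.015,0,0.06,0,0,-0.015,0,0.06,0,0,0,0],
)

```text
t: 5.55
tcp_pos: [0.4984, 0.2385, 0.2114]
tcp_rot: [-180.0, -0.3, -140.6]
contact_force: [-1.1, -0.2, 0.0]
grip_width: 0.0601
```

Run:
```python
from h import *
s=r.get_state(); print(s['joints'],s['tcp_pos'],s['tcp_rot'])
snap('wrist','w3'); snap('side','s3')
a=cv2.imread('pics/s3.png'); cv2.imwrite('pics/s3a.png',cv2.resize(a[150:310,180:340],None,fx=3.75,fy=3.75,interpolation=2))
```

```text
[  7.0010783   37.90376874 -58.78299007  97.29919204  35.2137414
  65.66030768  67.53584095] [0.49844777 0.2385142  0.21139655] [-179.97309287   -0.25603311 -140.613596  ]
```

View pics/w3.png

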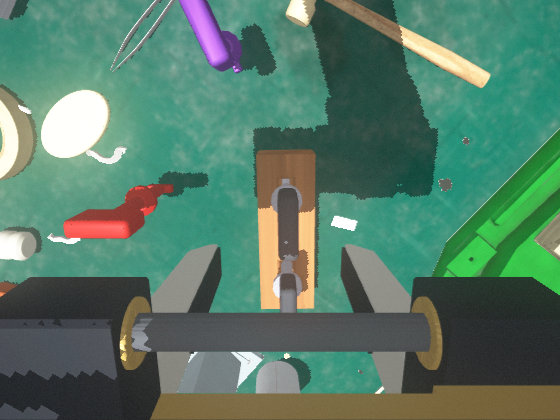

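View pics/s3.png

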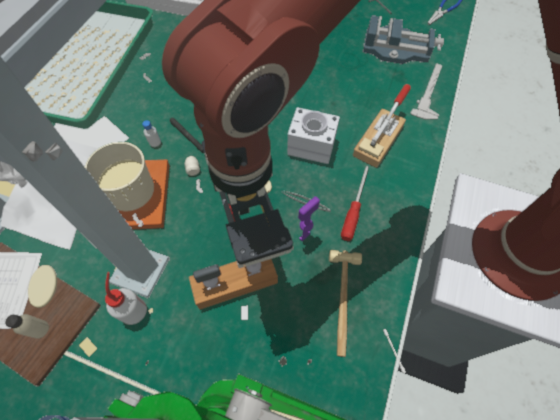

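Run:
```python
from h import *
m=load('w3')
a=cv2.imread('pics/w3.png'); cv2.imwrite('pics/w3a.png',cv2.resize(a[140:320,230:350],None,fx=3.3,fy=3.3,interpolation=2))
P=np.array([dep(m,u,v) for v in range(170,310) for u in range(265,310)])
Q=P[(P[:,2]>.145)&(P[:,2]<.16)&(P[:,0]<.535)]; print(len(Q),Q.mean(0),cv2.minAreaRect(Q[:,:2].astype(np.float32)))
Q=P[(P[:,2]>.112)&(P[:,2]<.125)&(P[:,0]>.535)]; print(len(Q),Q.mean(0),cv2.minAreaRect(Q[:,:2].astype(np.float32)))
```

```text
1350 [0.49651892 0.24367774 0.15080108] ((0.49753913283348083, 0.2444232702255249), (0.04516999050974846, 0.014053848572075367), 39.96986389160156)
383 [0.550953   0.2896128  0.11658381] ((0.5520605444908142, 0.2902642786502838), (0.02016386203467846, 0.013876575976610184), 39.7314338684082)
```

View pics/w3a.png

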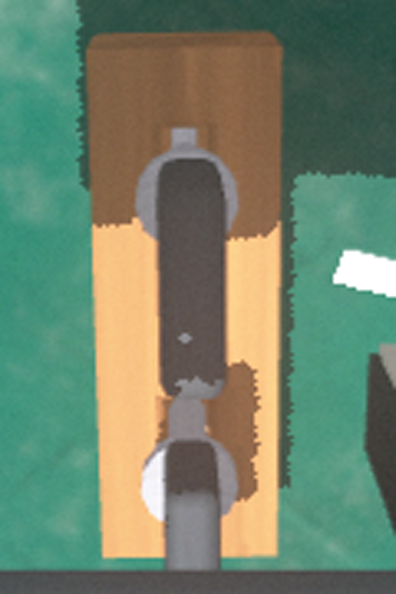

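Request:
play_rows(
  steps=[0.06,-0.0005,0.003,0,0.25,0.06,-0.0005,0.003,0,0.25,0.06,0,0,-0.01,0,0.06,0,0,-0.01,0,0.06,0,0,-0.01,0,0.06,0,0,0,0],
)

```text
t: 6.25
tcp_pos: [0.4972, 0.2452, 0.1815]
tcp_rot: [180.0, -0.2, -140.0]
contact_force: [-0.3, -0.6, -0.1]
grip_width: 0.06
```

Run:
```python
from h import *
s=r.get_state(); print(s['joints'],s['tcp_pos'],s['tcp_rot'])
```

```text
[  5.44260606  39.85479318 -57.38114547  99.25273427  37.43212161
  62.53169686  65.64664015] [0.4971556  0.24522082 0.18151737] [ 179.98729742   -0.22764343 -140.0219895 ]
```

Aligned within 1 mm; descend to z 0.116 and close.

Request:
play_rows(
  steps=[0.06,0.0005,-0.001,-0.01,0,0.06,0,0,-0.011,0,0.06,0,0,-0.011,0,0.06,0,0,-0.011,0,0.06,0,0,-0.011,0,0.06,0,0,-0.0115,0,0.06,0,0,0,0,0.06,0,0,0,0],
)

```text
t: 7.05
tcp_pos: [0.4983, 0.2455, 0.1179]
tcp_rot: [180.0, -0.0, -140.0]
contact_force: [-0.2, -0.9, -0.0]
grip_width: 0.0602
```

Request:
play_rows(
  steps=[0,0,0,0,0,0,0,0,0,0,0,0,0,0,0,0,0,0,0,0,0,0,0,0,0,0,0,0,0,0],
)

```text
t: 7.65
tcp_pos: [0.4985, 0.2454, 0.1182]
tcp_rot: [-180.0, 0.0, -140.0]
contact_force: [0.7, 0.0, -0.1]
grip_width: 0.0166
```

Request:
play_rows(
  steps=[0,0,0,0,0,0,0,0,0,0,0,0,0,0.004,0,0,0,0,0.01,0,0,0,0,0.01,0,0,0,0,0,0],
)

```text
t: 8.25
tcp_pos: [0.4992, 0.2464, 0.1441]
tcp_rot: [-180.0, 0.2, -140.0]
contact_force: [1.1, 0.1, -0.6]
grip_width: 0.0141
```

Run:
```python
from h import *
snap('wrist','w4'); snap('scene','c4')
a=cv2.imread('pics/c4.png'); cv2.imwrite('pics/c4a.png',cv2.resize(a[80:240,180:320],None,fx=3.7,fy=3.7,interpolation=2))
```

```text
(no output)
```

View pics/w4.png

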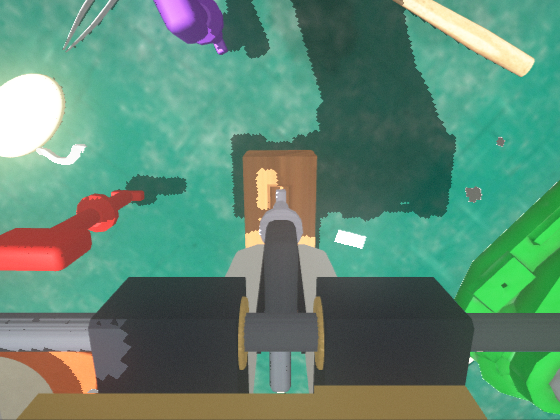

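View pics/c4a.png

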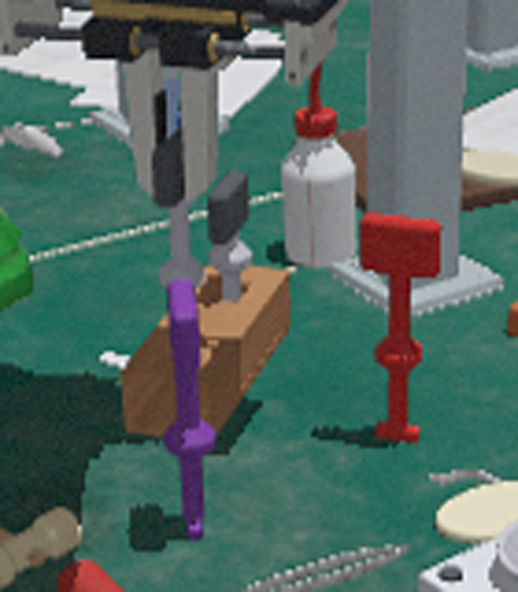

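Request:
play_rows(
  steps=[0,0,0,0.01,0,0,0,0,0.012,0,0,0,0,0.014,0,0,0,0,0.015,0,0,0,0,0.015,0,0,0,0,0.015,0,0,0,0,0.015,0,0,0,0,0.015,0,0,0,0,0.015,0,0,0,0,0.015,0,0,0,0,0.01,0,0,0,0,0,0],
)

```text
t: 9.55
tcp_pos: [0.4988, 0.2462, 0.2949]
tcp_rot: [-180.0, 0.2, -140.0]
contact_force: [-0.5, 0.4, -1.9]
grip_width: 0.014
```

Run:
```python
from h import *
s=r.get_state(); print(s['joints'],s['tcp_pos'],s['tcp_rot'],s['grip_width'],s['contact_force'])
snap('side','s5'); snap('scene','c5')
```

```text
[  7.9358678   33.75216743 -62.02633225  89.63527801  30.56816518
  75.05040828  71.91753204] [0.49878239 0.2461833  0.29488774] [-1.79984246e+02  1.70598159e-01 -1.40018212e+02] 0.014024214899835722 [-0.45896617  0.42944348 -1.91740175]
```

View pics/c5.png

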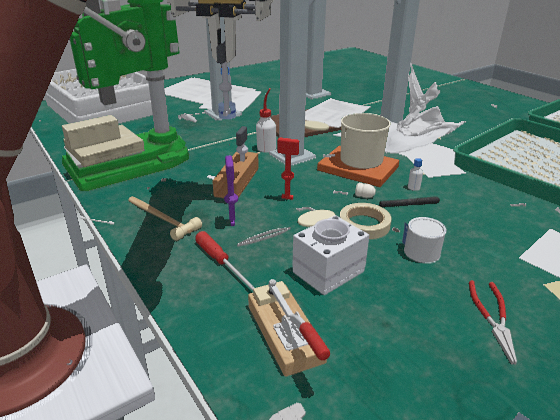

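Request:
play_rows(
  steps=[0,0,-0.015,0,-2.5,0,0,-0.025,0,-2.5,0,0,-0.027,0,-2.5,0,0,-0.027,0,-2.5,0,0,-0.027,0,-2.5,0,0,-0.027,0,-2.5,0,0,-0.027,0,-2.5,0,0,-0.027,0,-2.5,0,0,-0.027,0,-2.5,0,0,-0.027,0,-2.5,0,0,-0.025,0,-2.5,0,0,-0.015,0,-2.5],
)

```text
t: 10.85
tcp_pos: [0.4978, -0.0533, 0.292]
tcp_rot: [-180.0, -0.1, -170.3]
contact_force: [0.1, -0.1, -1.5]
grip_width: 0.014
```

Run:
```python
from h import *
s=r.get_state(); print(s['joints'],s['tcp_pos'],s['tcp_rot'],s['grip_width'],s['contact_force'])
```

```text
[ 42.34180077  26.69971336 -58.3459784   97.96001699  24.16428587
  69.21257408  77.52787922] [ 0.49781977 -0.05333479  0.2920216 ] [-1.79976947e+02 -1.41699790e-01 -1.70316378e+02] 0.013997379903230774 [ 0.12404836 -0.06425917 -1.52061604]
```

Request:
play_rows(
  steps=[0,0,-0.013,0,-1,0,0,-0.013,0,-1,0,0,-0.013,0,-1,0,0,-0.013,0,-1.1,0,0,0,0,0,0,0,0,0,0,0,0,0,0,0],
)

```text
t: 11.55
tcp_pos: [0.4984, -0.1016, 0.2933]
tcp_rot: [180.0, 0.0, -174.0]
contact_force: [-0.4, -0.1, -1.2]
grip_width: 0.0139
```

Run:
```python
from h import *
s=r.get_state(); print(s['joints'],s['tcp_pos'],s['tcp_rot'],s['grip_width'],s['contact_force'])
for n in('wrist','side','scene'): snap(n,n[:2]+'6')
a=cv2.imread('pics/sc6.png'); cv2.imwrite('pics/sc6a.png',cv2.resize(a[80:300,250:420],None,fx=2.7,fy=2.7,interpolation=2))
a=cv2.imread('pics/si6.png'); cv2.imwrite('pics/si6a.png',cv2.resize(a[20:220,220:400],None,fx=3,fy=3,interpolation=2))
```

```text
[ 46.79746751  27.05039691 -57.27765599  96.81094931  24.07120106
  69.50651288  79.69865558] [ 0.49841863 -0.10159284  0.29329551] [ 1.79965878e+02  1.73506167e-02 -1.74026521e+02] 0.013922197665311104 [-0.44416474 -0.09165452 -1.21359965]
```

View pics/wr6.png

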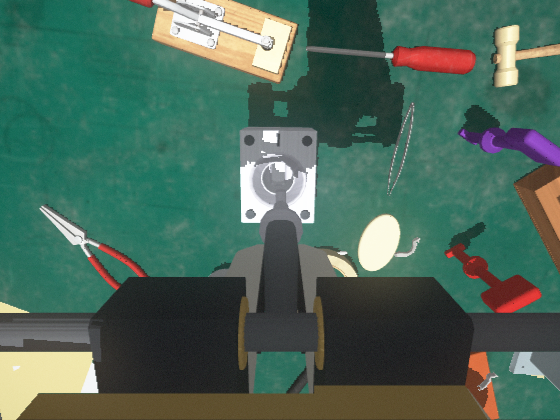

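View pics/sc6a.png

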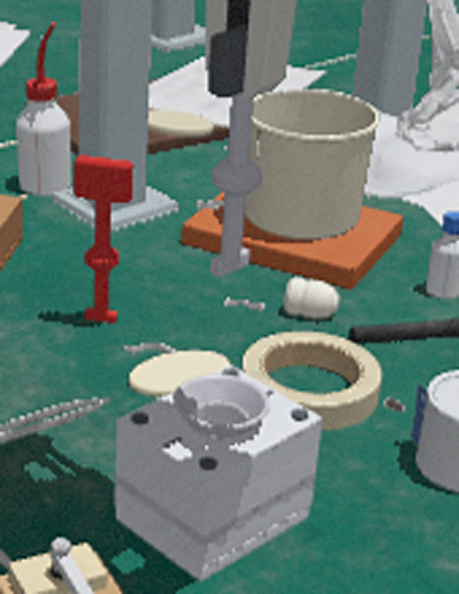

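View pics/si6a.png

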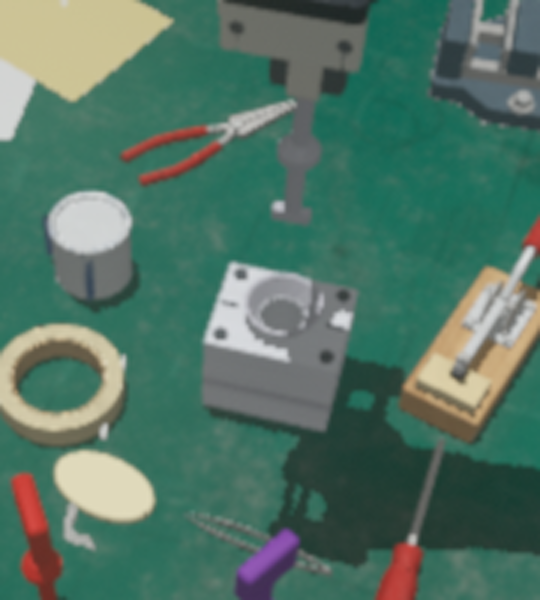

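Run:
```python
from h import *
a=cv2.imread('pics/sc6.png'); A=cv2.resize(a[100:185,310:360],None,fx=7,fy=7,interpolation=2)
b=cv2.imread('pics/si6.png'); B=cv2.resize(b[50:98,300:335],None,fx=12,fy=12,interpolation=2)
H=max(A.shape[0],B.shape[0]); o=np.zeros((H,A.shape[1]+B.shape[1],3),np.uint8);o[:A.shape[0],:A.shape[1]]=A;o[:B.shape[0],A.shape[1]:]=B
print(o.shape);cv2.imwrite('pics/cmp6.png',o)
```

```text
(595, 770, 3)
```

View pics/cmp6.png

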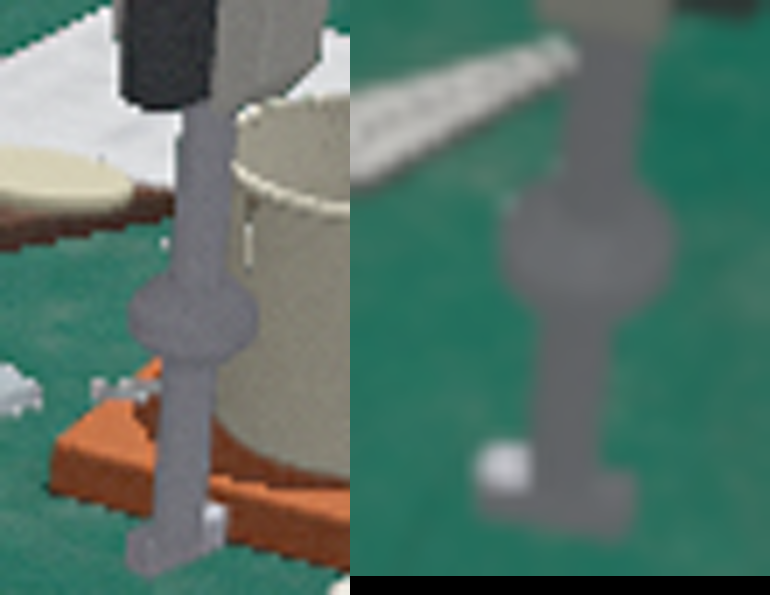

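Run:
```python
from h import *
s=load('sc6');d=load('si6')
S=lambda u,v:ray(s,310+u/7,100+v/7); D=lambda u,v:ray(d,300+u/12,50+v/12)
n1=np.cross(S(208,140),S(180,530)); n2=np.cross(D(258,110),D(212,460))
ax=np.cross(n1,n2);ax/=np.linalg.norm(ax);ax*=np.sign(ax[2]);print('axis',ax, np.degrees(np.arccos(ax[2])))
yaw=np.radians(5.97);print('tilt along screw x',np.degrees(ax[:2]@[np.cos(yaw),np.sin(yaw)]),'y',np.degrees(ax[:2]@[-np.sin(yaw),np.cos(yaw)]))
c=tri((s,310+194/7,100+318/7),(d,300+238/12,50+250/12));print('collar',c)
print('foot',c-ax*59/ax[2], 'head mid',c+ax*.068,'foot z',c-ax*.059)
```

```text
axis [-0.00733095 -0.00138139  0.99997217] 0.4274283695004492
tilt along screw x -0.42598635980349087 y -0.03503203135213135
collar [ 0.49830911 -0.10284662  0.24167903]
foot [ 9.30847120e-01 -2.13422494e-02 -5.87583210e+01] head mid [ 0.49781061 -0.10294055  0.30967714] foot z [ 0.49874164 -0.10276512  0.18268067]
```

Request:
play_rows(
  steps=[0,-0.0015,-0.0035,0,-0.5,0,0,0,-0.01,0,0,0,0,-0.012,0,0,0,0,-0.012,0,0,0,0,-0.012,0,0,0,0,-0.012,0,0,0,0,-0.01,0,0,0,0,0,0,0,0,0,0,0],
)

```text
t: 12.6
tcp_pos: [0.497, -0.106, 0.225]
tcp_rot: [180.0, -0.0, -174.6]
contact_force: [1.0, -0.3, -1.6]
grip_width: 0.0136
```

Run:
```python
from h import *
s=r.get_state(); print(s['joints'],s['tcp_pos'],s['tcp_rot'],s['grip_width'],s['contact_force'])
for n in('side','scene'): snap(n,n[:2]+'7')
a=cv2.imread('pics/sc7.png'); A=cv2.resize(a[130:270,280:380],None,fx=4,fy=4,interpolation=2)
a=cv2.imread('pics/si7.png'); B=cv2.resize(a[40:180,270:370],None,fx=4,fy=4,interpolation=2)
cv2.imwrite('pics/cmp7.png',np.hstack([A,B]))
```

```text
[ 45.05004533  30.76414598 -54.3806226  103.1765352   28.39264698
  60.92406142  75.54920502] [ 0.49704643 -0.10595637  0.22504807] [ 1.79986203e+02 -1.04787008e-03 -1.74602605e+02] 0.013555750046008244 [ 1.03792921 -0.30633089 -1.6396658 ]
```

View pics/cmp7.png

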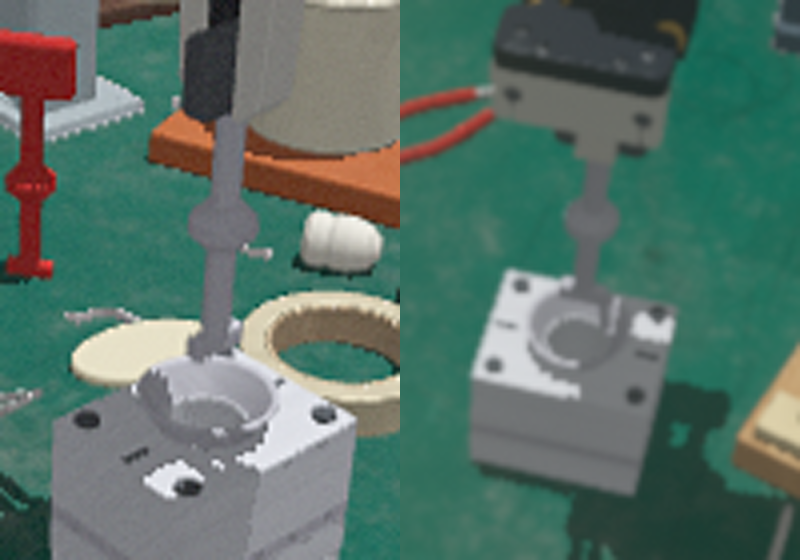

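Request:
play_rows(
  steps=[0,0,0,-0.008,0,0,0,0,-0.01,0,0,0,0,-0.01,0,0,0,0,-0.01,0,0,0,0,-0.01,0,0,0,0,-0.01,0,0,0,0,-0.008,0,0,0,0,0,0,0,0,0,0,0],
)

```text
t: 13.6
tcp_pos: [0.4971, -0.106, 0.1591]
tcp_rot: [180.0, 0.0, -174.6]
contact_force: [0.8, 0.1, -0.6]
grip_width: 0.0141
```

Run:
```python
from h import *
s=r.get_state(); print(s['joints'],s['tcp_pos'],s['tcp_rot'],s['grip_width'],s['contact_force'],s['wrist_torque'])
```

```text
[ 42.15593805  35.08790565 -50.57573561 108.1483709   33.77045661
  52.99613536  70.76437028] [ 0.49706769 -0.10596917  0.15910447] [ 1.79992224e+02  5.12642054e-03 -1.74605166e+02] 0.014119249609497482 [ 0.82798061  0.07494997 -0.60832238] [ 0.06784141 -0.09935613 -0.01890563]
```

Foot is at about 0.048, just above the slot, free of contact. Lowering slowly through it.

Request:
play_rows(
  steps=[0,0,0,-0.004,0,0,0,0,-0.004,0,0,0,0,-0.004,0,0,0,0,-0.004,0,0,0,0,-0.004,0,0,0,0,0,0],
)

```text
t: 14.2
tcp_pos: [0.4965, -0.1062, 0.1385]
tcp_rot: [180.0, -0.1, -174.6]
contact_force: [0.0, -0.4, -1.5]
grip_width: 0.0142
```

Request:
play_rows(
  steps=[0,0,0,-0.004,0,0,0,0,-0.004,0,0,0,0,-0.003,0,0,0,0,0,0],
)

```text
t: 14.6
tcp_pos: [0.4966, -0.1061, 0.1276]
tcp_rot: [180.0, -0.1, -174.6]
contact_force: [-0.8, 0.5, -1.6]
grip_width: 0.014
```

Request:
play_rows(
  steps=[0,0,0,-0.001,0,0,0,0,-0.001,0,0,0,0,0,0],
)

```text
t: 14.9
tcp_pos: [0.4969, -0.1061, 0.1261]
tcp_rot: [-180.0, -0.0, -174.6]
contact_force: [-0.8, 0.8, -0.6]
grip_width: 0.0137
```

Request:
play_rows(
  steps=[0,0,0,-0.001,0,0,0,0,0,0,0,0,0,-0.001,0,0,0,0,0,0],
)

```text
t: 15.3
tcp_pos: [0.4968, -0.1061, 0.124]
tcp_rot: [-180.0, -0.0, -174.6]
contact_force: [-0.5, -0.3, -1.4]
grip_width: 0.0143
```

Run:
```python
from h import *
s=r.get_state(); print(s['joints'],s['tcp_pos'],s['contact_force'],s['wrist_torque'])
```

```text
[ 40.3832082   37.58177144 -48.0726192  110.34286935  37.0327021
  48.89493344  67.95488713] [ 0.49684427 -0.10611777  0.12404151] [-0.53772901 -0.32002899 -1.3524684 ] [ 0.05939961 -0.15806379 -0.02042682]
```

Request:
play_rows(
  steps=[0,0,0,-0.001,0,0,0,0,0,0],
)

```text
t: 15.5
tcp_pos: [0.4968, -0.1061, 0.123]
tcp_rot: [-180.0, -0.0, -174.6]
contact_force: [-0.3, -0.3, -1.7]
grip_width: 0.0139
```

Request:
play_rows(
  steps=[0,0,0,-0.001,0,0,0,0,0,0],
)

```text
t: 15.7
tcp_pos: [0.497, -0.1061, 0.1222]
tcp_rot: [-180.0, 0.0, -174.6]
contact_force: [0.1, -0.2, -0.7]
grip_width: 0.0139
```

Request:
play_rows(
  steps=[0,0,0,-0.0007,0,0,0,0,0,0],
)

```text
t: 15.9
tcp_pos: [0.4971, -0.106, 0.1221]
tcp_rot: [-180.0, 0.0, -174.6]
contact_force: [-1.6, -0.7, 5.0]
grip_width: 0.0138
```

Request:
play_rows(
  steps=[0,0,0,0.0006,-2,0,0,0,0,-4,0,0,0,0,-4,0,0,0,0,-4,0,0,0,0,-4,0,0,0,0,-4,0,0,0,0,-4,0,0,0,0,-4],
)

```text
t: 16.7
tcp_pos: [0.4973, -0.106, 0.1221]
tcp_rot: [180.0, 0.0, 155.1]
contact_force: [-1.1, 0.9, 0.6]
grip_width: 0.014
```

Run:
```python
from h import *
s=r.get_state(); print(s['joints'],s['tcp_pos'],s['tcp_rot'],s['contact_force'],s['wrist_torque'])
```

```text
[ 35.54604088  35.12653819 -39.6070991  110.57243919  31.04541134
  45.32525002  43.68777382] [ 0.49730136 -0.10604919  0.12213997] [1.79973131e+02 4.86085756e-02 1.55148085e+02] [-1.12194393  0.93385008  0.61614244] [ 0.02465485 -0.139267    0.03381456]
```

Request:
play_rows(
  steps=[0,0,0,0,-5,0,0,0,0,-5,0,0,0,0,-5,0,0,0,0,-5,0,0,0,0,-5,0,0,0,0,-5,0,0,0,0,-5,0,0,0,0,-5,0,0,0,0,-5,0,0,0,0,0],
)

```text
t: 17.7
tcp_pos: [0.4973, -0.1059, 0.1221]
tcp_rot: [180.0, 0.0, 110.3]
contact_force: [1.1, 0.2, 1.1]
grip_width: 0.0142
```

Request:
play_rows(
  steps=[0,0,0,0,-5,0,0,0,0,-5,0,0,0,0,-5,0,0,0,0,0,0,0,0,0,0],
)

```text
t: 18.2
tcp_pos: [0.4972, -0.106, 0.1221]
tcp_rot: [180.0, -0.0, 95.5]
contact_force: [-0.0, -0.1, 0.6]
grip_width: 0.0136
```

Run:
```python
from h import *
s=r.get_state(); print(s['joints'],s['tcp_pos'],s['tcp_rot'],s['contact_force'],s['wrist_torque'])
```

```text
[ 24.88022297  31.65105694 -22.66744809 110.88744761  17.99295054
  40.85894028  -2.94992169] [ 0.49722949 -0.10596146  0.12212903] [ 1.79962443e+02 -1.44253362e-03  9.55346450e+01] [-0.00446457 -0.1066259   0.63560665] [ 0.0895636  -0.18681112 -0.01179136]
```

Request:
play_rows(
  steps=[0,0,0,0,-2,0,0,0,0,0,0.02,0,0,0,0,0.03,0,0,0,0,0.05,0,0,0,0,0.06,0,0,0,0,0.06,0,0,0,0,0.06,0,0,0,0],
)

```text
t: 19.0
tcp_pos: [0.4969, -0.1061, 0.122]
tcp_rot: [-180.0, -0.0, 93.4]
contact_force: [0.1, 0.1, -0.1]
grip_width: 0.0554
```

Request:
play_rows(
  steps=[0.06,0,0,0.005,0,0.06,0,0,0.01,0,0.06,0,0,0.015,0,0.06,0,0,0.02,0,0.06,0,0,0.02,0,0.06,0,0,0.02,0,0.06,0,0,0.02,0,0.06,0,0,0.02,0,0.06,0,-0.02,0.02,0,0.06,0,-0.03,0.02,0,0.06,0,-0.03,0,0,0.06,0,0,0,0],
)

```text
t: 20.2
tcp_pos: [0.4963, -0.1916, 0.2931]
tcp_rot: [179.9, 0.2, 92.9]
contact_force: [-0.4, -0.3, -0.4]
grip_width: 0.0602
```

Run:
```python
from h import *
s=r.get_state(); print(s['t'],s['joints'],s['tcp_pos'],s['tcp_rot'],s['contact_force'],s['wrist_torque'])
for n in('wrist','side','scene'): snap(n,n[:2]+'9')
a=cv2.imread('pics/sc9.png'); A=cv2.resize(a[160:300,280:380],None,fx=4,fy=4,interpolation=2)
a=cv2.imread('pics/si9.png'); B=cv2.resize(a[50:190,270:370],None,fx=4,fy=4,interpolation=2)
cv2.imwrite('pics/cmp9.png',np.hstack([A,B]))
```

```text
20.2 [ 35.70770909  22.21217399 -24.80699196  94.06168948  10.23157851
  65.83135022  11.23048159] [ 0.49629832 -0.19163027  0.29309507] [179.94476416   0.22282759  92.89752595] [-0.41476254 -0.29413684 -0.36951888] [-0.03834806 -0.08809865  0.01308836]
```

View pics/cmp9.png

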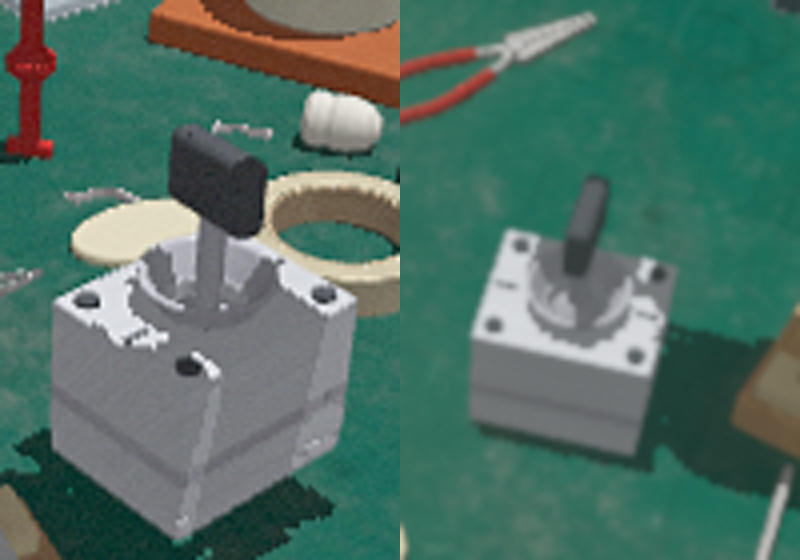

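View pics/wr9.png

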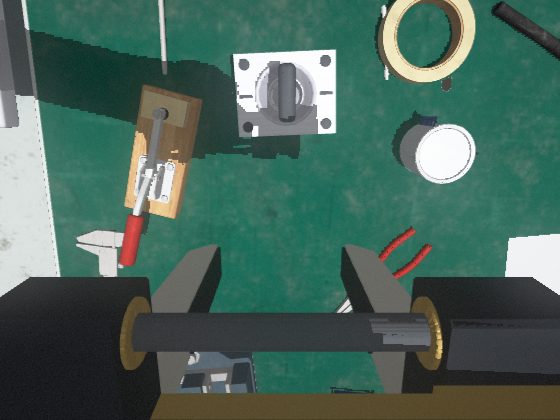

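View pics/si9.png

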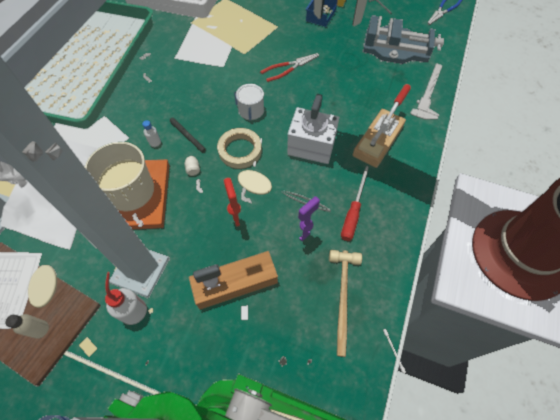

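Run:
```python
from h import *
m=load('wr9')
P=np.array([dep(m,u,v) for v in range(55,130) for u in range(265,310)])
Q=P[(P[:,2]>.148)]; print(len(Q),Q.mean(0),np.percentile(Q[:,2],[5,50,95]),cv2.minAreaRect(Q[:,:2].astype(np.float32)))
```

```text
1014 [ 0.49604187 -0.1056827   0.15900639] [0.15203864 0.15503381 0.15679162] ((0.4960664212703705, -0.10596688091754913), (0.013937477022409439, 0.0450119785964489), 3.3115077018737793)
```

```bash
python3 -c "
from rig import r
print(r.job_done())"
```

```text
the job is handed in; nothing more can be done
None
```

I took the long screw by its head and lowered it in line with the dark lines, through the slot to the well floor. There I turned it about 92° clockwise, released it and backed the arm off. The job was handed in at about 20.4 s; no verdict was reported.

**Seating:** the screw met the floor where I had worked it out to be, with about 5 N of contact, and it turned without noticeable resistance.

**Last pictures:**
- **Screw:** it stands upright in the well with its head top at z ≈ 0.155–0.156 m, as expected when seated. It is centred within about 1 mm, with its head at 93.3° against the block's 5.5°.
- **Rest of the scene:** the short screw is still in the stand, and I saw nothing else moved or fallen. The gripper is open and touches nothing.

No final check failed or disagreed. While lining up over the stand the arm stopped about 6 mm short of its commanded position. I corrected that before the grasp.

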